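Scan the clamped die

TASK

Book out the die that is held in the clamping block: swing the toggle clamp's lever all the way back so that the clamp is fully open and the code label on the die lies bare, then take the cordless scanner from its rest, aim it down at that label from about 9 cm away and hold it steady there for two seconds. Then lay the scanner gently back in its rest as it was. Leave the die in its nest and everything else on the bench where it is.

Things in the scene. Friction and masses are not known exactly. Their poses are not given: they have to be found in the camera images.
- block: Clamping block, a fixed dark steel plate 170 x 94 x 12 mm with a nest for the die and a toggle clamp. Origin: centre of its underside, on the bench. Its x axis points from the clamp towards the die, z up. The nest's rails stand 22 mm above the bench; the clamp stands on a 30 mm high riser. It lies left or right of the robot, at any yaw within about 0.45 rad of x pointing to the robot's right (-y).
- clamp_grip (a point): Point to hold on the clamp's lever, inside its black grip: 20 mm thick along the block's x, 16 mm along its y; the grip ends 19 mm beyond this point. Shut, the lever is upright and this point at x = -13, z = 167 mm in the block's frame. It opens away from the die (block's -x) and down, in the block's x-z plane, turning 77 degrees in all. It stays where it is left; a few newtons move it.
- clamp_centre (a point): Fixed point of the block at x = -26, y = 0, z = 57 mm in its frame: clamp_grip moves round it on a circle of radius 111 mm (within 1 mm), from 83 degrees (measured from the block's +x up through z) when shut to 161 degrees when fully open.
- clamp_open (a point): Fixed point of the block at x = -131, y = 0, z = 92 mm in its frame: where clamp_grip is when the clamp is fully open.
- clamp_bar (a joint): Angle of the clamp's steel arm, that reaches over the die: 0 shut (level, its rubber foot on the die), 1.75 rad at the stop, fully open. As the lever leaves the upright the arm rises slowly at first.
- die: The die to scan: a loose bright steel block 64 x 60 x 32 mm, 0.85 kg, in the nest with 1.5 mm play on each side. Origin: centre of its underside, 12 mm above the bench; axes along the block's.
- die_label (a point): Centre of the die's label, a white 30 x 30 mm square tag with a black 2D code on the die's upper face, facing straight up, 45 mm above the bench. While the clamp is shut its arm covers the label. Open, the arm stands upright 57 mm from this point towards the block's -x and reaches 155 mm above the bench, its foot 22 mm nearer.
- scanner: Cordless self-triggering pistol scanner, 0.19 kg, in its rest with the handle level. Black handle 30 wide (y) x 34 mm high, along x from -60 to 54 mm; origin mid-handle, where to hold it, 78 mm above the bench, free 28 mm each way along x. Grey head at the handle's front (x about 66 mm) slants forward and down, 56 mm wide; its back rises 40 mm over the handle axis. x: handle to head, z up.
- scanner_window (a point): Centre of the scanner's window in the nose, at x = 88.6, y = 0, z = -62 mm in the scanner's frame. Its z axis is the line of sight, outward: in the rest it points forward and down, 70 degrees below level, (0.342, 0, -0.940) in the scanner's frame. So with the handle level, a point 90 mm away on the line of sight lies at x = 119, z = -147 mm in the scanner's frame.
- rest: Scanner rest, a fixed grey steel stand 190 x 92 mm. Origin: centre of its underside; z up; x points from the fork to the tray. At +x a tray (20 mm rim) for the nose; at -x an upright fork, 40 mm between its cheeks, for the handle, 43 mm behind the scanner's origin, tips 22 mm over the handle axis. The scanner's origin lies at x = -14, z = 78 mm, axes parallel, 5 mm play sideways, 8 mm along it.
- rest_nose (a point): Where the scanner's window is when the scanner lies in the rest: x = 74.6, z = 16 mm in the rest's frame.
- punch_a: Bystander: bright stepped round punch, 42 mm across, 62 mm high. Origin: centre of its underside.
- punch_b: Bystander: dark stepped round punch, 53 mm across, 65 mm high. Origin: centre of its underside.
- die_spare: Bystander: small dark die block without a label, 52 x 44 x 28 mm, loose on the bench. Origin: centre of its underside.
- die_ring: Bystander: bright steel die ring, 64 mm across, 22 mm high. Origin: centre of its underside.
- spanner: Bystander: steel spanner lying flat, along its x axis.
- screwdriver: Bystander: screwdriver with a green handle, lying along its x axis.
- hammer: Bystander: hammer with a wooden handle, lying along its x axis.

How it is judged:
By the outcome, as a careful person would: the job done as asked, in the order asked, and still so for the second after the job is handed in, with the robot touching nothing.
It also fails if it takes over 66 s, if anything falls off the work surface, if the arm or the gripper's body presses on something with over 40 N, if the wrist force passes 120 N, or if a joint passes its speed limit or range.

ROBOT

A 6-joint arm with a two-finger parallel gripper is mounted at the origin on the work surface. World frame = base frame: x ahead of the robot, y to its left, z up, the work surface at z = 0. Lengths are in mm, angles in rad, forces in N, time in s.
With the tool pointing down it reaches from about 300 to 875 mm from the base axis. Payload 6.4 kg.
Tool frame: the origin (TCP) lies at the centre of the arm's flange, where the gripper is bolted on; the fingertips stand 166 mm ahead of it and the grasp point (between the pads) lies 147 mm ahead of it; z points along the fingers, y is the line along which they close (so a half turn about z gives the same grasp; the last joint's range is limited). The gripper opens to 88 mm and grips with 3 to 60 N. Pads are 18 mm wide; open, the fingers measure 123 mm over their backs; the gripper's body (75 mm by 187 mm) begins 45 mm behind the grasp point.
Start: joints at [-1.438, 0.181, 1.607, -0, 1.354, -0.206], TCP at [191.121, -542.324, 404.714] pointing down, gripper open.
Joint ranges: [-2.99, 2.99], [-0.89, 2.07], [0.3, 2.58], [-1.14, 4.28], [0, 2.63], [-3.12, 3.12]. Speed limits (rad/s): [2.57, 2.57, 3.01, 3.14, 3.14, 3.14].

INTERFACE

Orientations are given as [roll, pitch, yaw] about the fixed x, y, z axes, in that order (R = Rz(yaw) Ry(pitch) Rx(roll)).
In Python, from workcell import robot, read_camera gives the robot as it stands.
- The arm moves only by the tool servo_tool, never from a script. Its argument "rows" is a list of rows, each an object of numbers: "x", "y", "z": the shift along the tool's x, y, z in m; "turn": the turn about the tool's z in rad; "fingers": the finger opening in m, from 0 to 0.0881. A call has 1 to 20 rows; each row is the pose to reach, as a shift and turn from the pose commanded when the call began, along the tool's axes at that moment; what a row does not reach only later rows make up. A row lasts 1/8 s, in which the tool goes at most 62.5 mm and 10.7 degrees, less where a joint would pass 70% of its speed; a pose out of reach is approached as far as the arm can. A call with a gripper value outside its range is refused whole. The fingers move at their own pace and stop on an object; the grip force is fixed at half the most. Time passes only in rows, so rows that repeat a pose let the fingers close. It gives the time, the measured TCP pose, the force, the opening and the grip force at its end, in the units of the state.
- robot.read_state(): the state, without advancing time (a new reading comes with each control period).
- read_camera(name): name is "scene" or "top"; returns a dict with "img" (480x640x3 uint8, blue, green, red), "fx", "fy", "cx", "cy" (pixels), "extrinsics" (4x4, takes a point from camera to world coordinates). Camera axes: x right, y down, z forward; pixel columns grow to the right and rows downward; lengths in mm; the calibration is good to about 2 mm. A picture is of the moment at which its call begins. There is no depth.
- robot.close_job(): hands the job in; it is judged then, once.
The state is a dict: "time_s": time; "joint_pos": joint angles; "joint_vel": joint speeds; "joint_torque": joint torques, N m; "tool_pos": TCP position; "ee_rot": TCP orientation; "ft_force": force on the tool from outside, world axes, zero at the start; "ft_torque": the same for the moment, N m; "grip_width": opening from 0.0 (shut) to 1.0 (fully open); "grip_force": force on a finger pad.
Only numpy, scipy, OpenCV 4.12 (cv2) and the standard library are available. Lean on these libraries where they do the work, as an engineer would, in place of code of your own. Each camera call takes 0.05 s, during which the arm holds its last target. There are 200 camera calls.

## Working session

There is one attempt and no reset: what is moved stays moved. The work goes in short steps, Python scripts to look and compute and a tool call to move; the robot and the scene stay as the last step left them, time stands still between calls to the robot, and variables do not carry over. Pictures are saved under pics/ and viewed, at most 10 in all, crops included, and the job is handed in when it is done.

Besides the shell and the picture viewer there is one more tool, called after "Request:" as name(argument=value, ...), one argument or row to a line, values as JSON. servo_tool: Moves the arm, as the interface text tells. Its arguments: {"type":"object","properties":{"rows":{"type":"array","items":{"type":"object","properties":{"x":{"type":"number"},"y":{"type":"number"},"z":{"type":"number"},"turn":{"type":"number"},"fingers":{"type":"number"}}}}},"required":["rows"]}

```bash
ls; mkdir -p pics
python3 - <<'E'
from workcell import robot, read_camera
import cv2,numpy as np
for n in("scene","top"):
    c=read_camera(n);cv2.imwrite(f"pics/{n}0.png",c["img"]);print(n,c["fx"],c["fy"],c["cx"],c["cy"],np.round(c["extrinsics"],3).tolist())
s=robot.read_state();print(s)
E
```

```text
pics
scene 523.2752366188347 523.2752366188347 322.23497346492104 242.37985206511811 [[0.534, 0.508, -0.676, 1194.695], [0.846, -0.335, 0.416, -355.274], [-0.015, -0.794, -0.608, 716.587], [0.0, 0.0, 0.0, 1.0]]
top 585.573137828743 585.573137828743 323.09286727900366 251.30505775634953 [[0.023, -0.995, 0.094, 411.5], [-1.0, -0.025, -0.012, 29.676], [0.014, -0.093, -0.996, 1322.706], [0.0, 0.0, 0.0, 1.0]]
{'time_s': 0.1, 'joint_pos': array([-1.43832384e+00,  1.81429557e-01,  1.60785818e+00, -8.66504578e-06,
        1.35377898e+00, -2.06331190e-01]), 'joint_vel': array([-0.00119478, -0.00026368, -0.00248498, -0.00100398, -0.00128887,
        0.00035149]), 'joint_torque': array([ 4.38372990e-04, -4.34820986e+01, -3.42692900e+01,  7.04098796e-02,
        3.40795855e-02, -4.62981154e-05]), 'tool_pos': array([ 191.07628319, -542.0991712 ,  403.9450379 ]), 'ee_rot': array([-3.14014813e+00, -2.93710916e-04,  3.38805339e-01]), 'ft_force': array([-0.45065111, -0.19129779,  0.54428304]), 'ft_torque': array([ 0.00562167,  0.06887977, -0.03769094]), 'grip_force': 0.0, 'grip_width': 1.0018952479871512}
```

View pics/scene0.png

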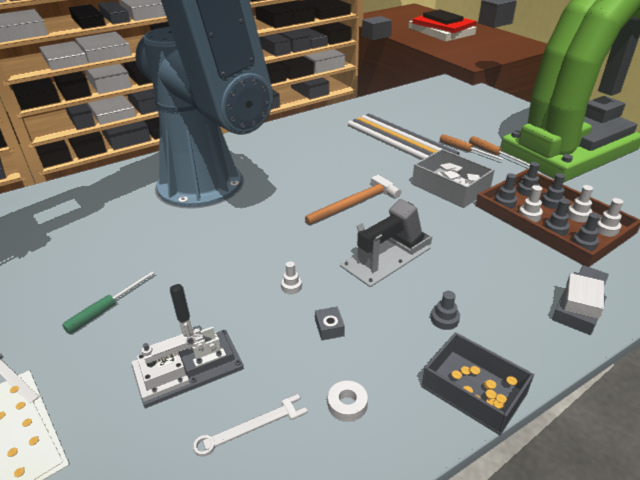

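View pics/top0.png

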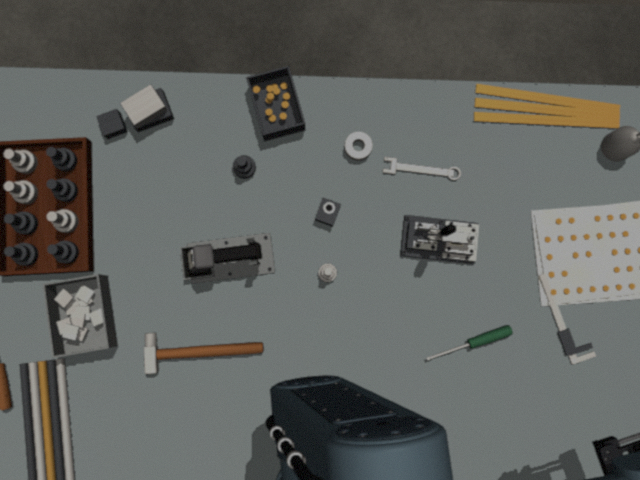

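The top view shows the block at about (440,240), with its x to the image right. The rest and scanner are at about (228,257), head to the left. I'll zoom in on both.

Run:
```python
import cv2,numpy as np
t=cv2.imread("pics/top0.png");s=cv2.imread("pics/scene0.png")
def cr(im,x,y,w,h):
    return cv2.resize(im[y:y+h,x:x+w],(400,300),interpolation=cv2.INTER_CUBIC)
# scale 4: 100x75 ; scene scale
a=np.vstack([np.hstack([cr(t,390,202,100,75),cr(t,178,222,100,75)]),np.hstack([cr(s,125,282,128,96),cr(s,332,192,110,82)])])
cv2.imwrite("pics/crop0.png",a)
```

```text
(no output)
```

View pics/crop0.png

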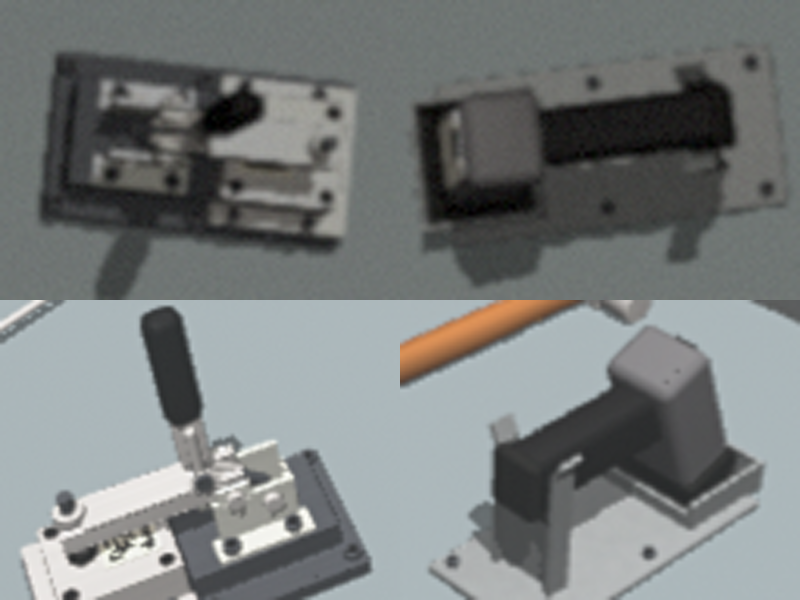

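```bash
cat > h.py <<'E'
import numpy as np
K={"scene":(523.275,322.235,242.380),"top":(585.573,323.093,251.305)}
from workcell import robot, read_camera
_E={}
def ext(n):
    if n not in _E:_E[n]=read_camera(n)["extrinsics"]
    return _E[n]
def ray(n,u,v):
    f,cx,cy=K[n];T=ext(n);return T[:3,3],T[:3,:3]@np.array([(u-cx)/f,(v-cy)/f,1])
def onz(n,u,v,z):
    o,d=ray(n,u,v);return o+d*(z-o[2])/d[2]
def tri(p,q):
    o1,d1=ray("top",*p);o2,d2=ray("scene",*q)
    A=np.stack([d1,-d2],1);t=np.linalg.lstsq(A,o2-o1,rcond=None)[0]
    a=o1+d1*t[0];b=o2+d2*t[1];return (a+b)/2,np.linalg.norm(a-b)
def proj(n,P):
    f,cx,cy=K[n];T=ext(n);c=T[:3,:3].T@(np.array(P)-T[:3,3]);return f*c[0]/c[2]+cx,f*c[1]/c[2]+cy
E
python3 - <<'E'
from h import *
np.set_printoptions(precision=1,suppress=True)
L=lambda x,y:(390+x/4,202+y/4)
R=lambda x,y:(178+(x-400)/4,222+y/4)
S=lambda x,y:(125+x/3.125,282+(y-300)/3.125)
S2=lambda x,y:(332+(x-400)*110/400,192+(y-300)*82/300)
print("block")
c=[onz("top",*L(*p),z) for p,z in (((57,53),12),((357,84),12),((344,243),12),((40,221),12))]
for a in c:print(a)
d=(c[1]-c[0]+c[2]-c[3]);e=(c[0]-c[3]+c[1]-c[2]);print("c",sum(c)/4,np.linalg.norm(d)/2,np.linalg.norm(e)/2,np.arctan2(d[1],d[0]),np.arctan2(e[1],e[0])-np.pi/2)
print("scene corner right/top", onz("scene",*S(310,452),12),onz("scene",*S(372,562),12))
print("grip top tri",tri(L(250,99),S(162,315)))
print("rest")
r=[onz("top",*R(*p),z) for p,z in (((768,45),4),((788,205),4),((415,103),20),((425,235),20))]
for a in r:print(a)
print("scene rest corners",[onz("scene",*S2(*p),4) for p in((430,570),(763,500))])
h=[onz("top",*R(*p),95) for p in((545,112),(545,166),(725,86),(732,145))]
for a in h:print(a)
E
```

```text
block
[ 621.5 -167.6   12. ]
[ 608.1 -338.2   12. ]
[ 517.5 -330.7   12. ]
[ 525.7 -159.1   12. ]
c [ 568.2 -248.9   12. ] 171.40146333579548 93.4917866337811 -1.633837028956475 -1.6568315198480903
scene corner right/top [ 536.9 -163.6   12. ] [ 630.  -168.2   12. ]
grip top tri (array([ 574. , -235.6,  183.7]), np.float64(3.219078696465352))
rest
[573.7 135.4   4. ]
[483.3 121.3   4. ]
[534.3 329.5  20. ]
[461.  320.6  20. ]
scene rest corners [array([492.6, 120.4,   4. ]), array([548.9, 325.5,   4. ])]
[524.1 243.9  95. ]
[495.7 242.8  95. ]
[540.2 150.   95. ]
[509.2 145.3  95. ]
```

Run:
```python
from h import *
import cv2
t=cv2.imread("pics/top0.png");s=cv2.imread("pics/scene0.png")
def ov(n,im,x0,y0,w,h,segs):
    k=400/w;o=cv2.resize(im[y0:y0+h,x0:x0+w],(400,300),interpolation=cv2.INTER_CUBIC)
    for a,b in segs:
        q=[tuple(int(round(((c-d)+.5)*k*8)) for c,d in zip(proj(n,P),(x0,y0))) for P in(a,b)]
        cv2.line(o,*q,(0,0,255),1,cv2.LINE_AA,3)
    return o
def F(c,yaw):
    R=np.array([[np.cos(yaw),-np.sin(yaw),0],[np.sin(yaw),np.cos(yaw),0],[0,0,1]]);return lambda *p:R@np.array(p)+[*c,0]
B=F((568.5,-249),-1.645);r=F((514,222),1.725)
def rect(f,x0,x1,y,z):
    p=[f(x0,-y,z),f(x1,-y,z),f(x1,y,z),f(x0,y,z)];return [(p[i],p[(i+1)%4]) for i in range(4)]
sb=rect(B,-85,85,47,12)+[(B(-13,0,167),B(-10.7,0,186)),(B(-26,0,57),B(-13,0,167))]
sr=rect(r,-95,95,46,3)+rect(r,-74,40,15,95)
cv2.imwrite("pics/ov.png",np.vstack([np.hstack([ov("top",t,390,202,100,75,sb),ov("top",t,178,222,100,75,sr)]),np.hstack([ov("scene",s,125,282,128,96,sb),ov("scene",s,332,192,110,82,sr)])]))
```

```text
(no output)
```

View pics/ov.png

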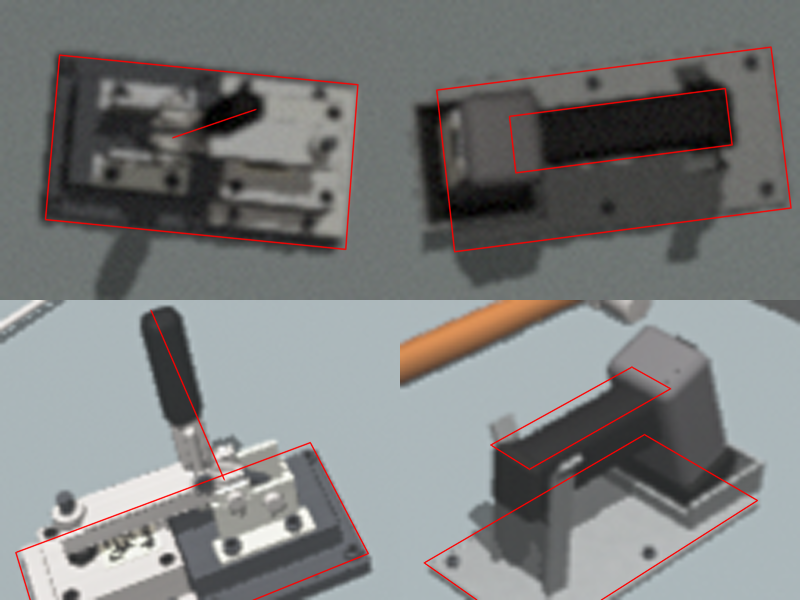

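The top-view overlay fits. The grip sits about 4 mm further in +x than modelled, so I'll use (572,-236). Moving above the lever.

Request:
servo_tool(
  rows=[
    {"x": 0.03,"y": -0.01,"turn": -0.08},
    {"x": 0.08,"y": -0.03,"turn": -0.2},
    {"x": 0.13,"y": -0.046,"turn": -0.33},
    {"x": 0.18,"y": -0.063,"turn": -0.45},
    {"x": 0.23,"y": -0.081,"turn": -0.58},
    {"x": 0.28,"y": -0.098,"turn": -0.7},
    {"x": 0.33,"y": -0.116,"turn": -0.83},
    {"x": 0.38,"y": -0.134,"turn": -0.95},
    {"x": 0.42,"y": -0.148,"turn": -1.06},
    {"x": 0.45,"y": -0.158,"turn": -1.13},
    {"x": 0.461,"y": -0.162,"turn": -1.158},
    {"x": 0.461,"y": -0.162,"turn": -1.158},
    {"x": 0.461,"y": -0.162,"turn": -1.158},
  ],
)

```text
validation failed for argument at $.ro...
```

Request:
servo_tool(
  rows=[
    {"x": 0.03,"y": -0.01,"z": 0,"turn": -0.08,"fingers": 0.088},
    {"x": 0.08,"y": -0.03,"z": 0,"turn": -0.2,"fingers": 0.088},
    {"x": 0.13,"y": -0.046,"z": 0,"turn": -0.33,"fingers": 0.088},
    {"x": 0.18,"y": -0.063,"z": 0,"turn": -0.45,"fingers": 0.088},
    {"x": 0.23,"y": -0.081,"z": 0,"turn": -0.58,"fingers": 0.088},
    {"x": 0.28,"y": -0.098,"z": 0,"turn": -0.7,"fingers": 0.088},
    {"x": 0.33,"y": -0.116,"z": 0,"turn": -0.83,"fingers": 0.088},
    {"x": 0.38,"y": -0.134,"z": 0,"turn": -0.95,"fingers": 0.088},
    {"x": 0.42,"y": -0.148,"z": 0,"turn": -1.06,"fingers": 0.088},
    {"x": 0.45,"y": -0.158,"z": 0,"turn": -1.13,"fingers": 0.088},
    {"x": 0.461,"y": -0.162,"z": 0,"turn": -1.158,"fingers": 0.088},
    {"x": 0.461,"y": -0.162,"z": 0,"turn": -1.158,"fingers": 0.088},
  ],
)

```text
time_s: 1.8
tool_pos: [572.1, -236.2, 404.5]
ee_rot: [-3.141, 0.0, 1.497]
ft_force: [-0.4, 0.5, 0.3]
grip_width: 0.997
grip_force: 0.0
```

Request:
servo_tool(
  rows=[
    {"x": 0,"y": 0,"z": 0.03,"turn": 0,"fingers": 0.088},
    {"x": 0,"y": 0,"z": 0.06,"turn": 0,"fingers": 0.088},
    {"x": 0,"y": 0,"z": 0.08,"turn": 0,"fingers": 0.06},
    {"x": 0,"y": 0,"z": 0.09,"turn": 0,"fingers": 0.045},
    {"x": 0,"y": 0,"z": 0.09,"turn": 0,"fingers": 0.03},
  ],
)

```text
time_s: 2.42
tool_pos: [571.8, -236.7, 314.4]
ee_rot: [-3.141, -0.0, 1.496]
ft_force: [-0.1, 0.2, -0.3]
grip_width: 0.681
grip_force: 0.0
```

Run:
```python
from h import *
import cv2
a=read_camera("scene")["img"];cv2.imwrite("pics/s1.png",cv2.resize(a[200:410,60:340],None,fx=2.8,fy=2.8,interpolation=2))
```

```text
(no output)
```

View pics/s1.png

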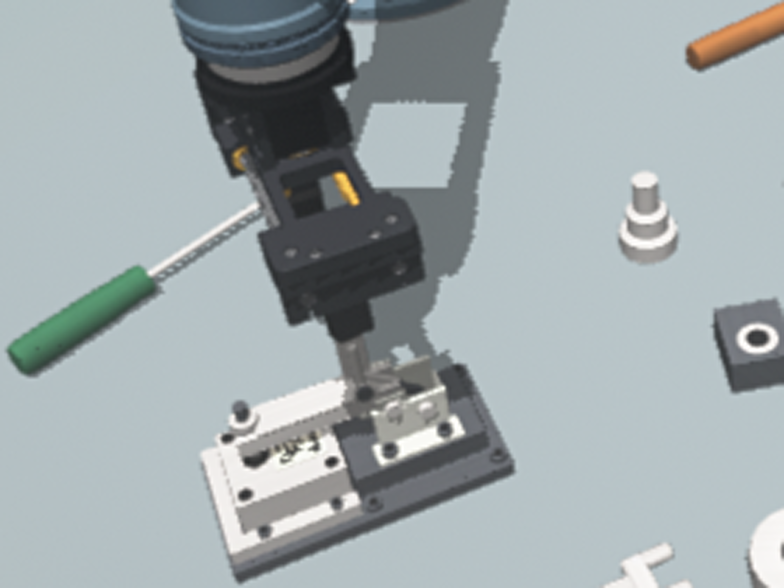

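The fingers straddle the lever: the grip's lower end shows at crop (348,318) between the fingers, and the clamp is still shut. Closing.

Request:
servo_tool(
  rows=[
    {"x": 0,"y": 0,"z": 0,"turn": 0,"fingers": 0.02},
    {"x": 0,"y": 0,"z": 0,"turn": 0,"fingers": 0.012},
    {"x": 0,"y": 0,"z": 0,"turn": 0,"fingers": 0.008},
    {"x": 0,"y": 0,"z": 0,"turn": 0,"fingers": 0.008},
  ],
)

```text
time_s: 2.98
tool_pos: [572.2, -236.3, 314.9]
ee_rot: [3.141, 0.0, 1.497]
ft_force: [5.8, -0.4, 0.6]
grip_width: 0.182
grip_force: 3.5
```

Request:
servo_tool(
  rows=[
    {"x": 0,"y": 0.001,"z": 0,"turn": 0,"fingers": 0.008},
    {"x": 0,"y": 0.002,"z": 0,"turn": 0,"fingers": 0.008},
    {"x": 0,"y": 0.002,"z": 0,"turn": 0,"fingers": 0.008},
  ],
)

```text
time_s: 3.35
tool_pos: [573.4, -236.5, 314.9]
ee_rot: [-3.139, -0.0, 1.497]
ft_force: [-7.6, 1.8, 6.0]
grip_width: 0.182
grip_force: 30.0
```

Request:
servo_tool(
  rows=[
    {"x": 0.005,"y": -0.001,"z": -0.0005,"turn": 0,"fingers": 0.008},
    {"x": 0.0097,"y": -0.001,"z": -0.0008,"turn": 0,"fingers": 0.008},
    {"x": 0.0193,"y": -0.001,"z": -0.0007,"turn": 0,"fingers": 0.008},
    {"x": 0.029,"y": -0.001,"z": 0.0003,"turn": 0,"fingers": 0.008},
    {"x": 0.0385,"y": -0.001,"z": 0.002,"turn": 0,"fingers": 0.008},
    {"x": 0.0478,"y": -0.001,"z": 0.0046,"turn": 0,"fingers": 0.008},
    {"x": 0.0478,"y": -0.001,"z": 0.0046,"turn": 0,"fingers": 0.008},
  ],
)

```text
time_s: 4.22
tool_pos: [576.8, -188.3, 310.2]
ee_rot: [3.141, 0.0, 1.497]
ft_force: [-0.6, -2.4, -0.1]
grip_width: 0.179
grip_force: 30.0
```

Request:
servo_tool(
  rows=[
    {"x": 0.0091,"y": 0,"z": 0.0034,"turn": 0,"fingers": 0.008},
    {"x": 0.0178,"y": 0,"z": 0.0076,"turn": 0,"fingers": 0.008},
    {"x": 0.0262,"y": 0,"z": 0.0125,"turn": 0,"fingers": 0.008},
    {"x": 0.0341,"y": 0,"z": 0.0181,"turn": 0,"fingers": 0.008},
    {"x": 0.0414,"y": 0,"z": 0.0244,"turn": 0,"fingers": 0.008},
    {"x": 0.0482,"y": 0,"z": 0.0313,"turn": 0,"fingers": 0.008},
    {"x": 0.0544,"y": 0,"z": 0.0388,"turn": 0,"fingers": 0.008},
    {"x": 0.0599,"y": 0,"z": 0.0467,"turn": 0,"fingers": 0.008},
    {"x": 0.0646,"y": 0,"z": 0.0552,"turn": 0,"fingers": 0.008},
    {"x": 0.0686,"y": 0,"z": 0.064,"turn": 0,"fingers": 0.008},
    {"x": 0.0707,"y": 0,"z": 0.0694,"turn": 0,"fingers": 0.008},
    {"x": 0.0712,"y": 0,"z": 0.071,"turn": 0,"fingers": 0.008},
    {"x": 0.0712,"y": 0,"z": 0.071,"turn": 0,"fingers": 0.008},
  ],
)

```text
time_s: 5.85
tool_pos: [582.5, -117.6, 239.8]
ee_rot: [3.14, 0.0, 1.497]
ft_force: [1.1, -3.3, 7.2]
grip_width: 0.177
grip_force: 30.0
```

Request:
servo_tool(
  rows=[
    {"x": 0.0004,"y": 0,"z": 0.0015,"turn": 0,"fingers": 0.008},
    {"x": 0.0008,"y": 0,"z": 0.003,"turn": 0,"fingers": 0.008},
    {"x": 0.0008,"y": 0,"z": 0.003,"turn": 0,"fingers": 0.008},
  ],
)

```text
time_s: 6.22
tool_pos: [582.7, -116.9, 237.8]
ee_rot: [3.139, 0.001, 1.497]
ft_force: [-2.0, -3.2, 13.3]
grip_width: 0.175
grip_force: 30.0
```

Request:
servo_tool(
  rows=[
    {"x": 0.0,"y": 0,"z": -0.001,"turn": 0,"fingers": 0.02},
    {"x": 0,"y": 0,"z": -0.001,"turn": 0,"fingers": 0.04},
    {"x": 0,"y": 0,"z": -0.001,"turn": 0,"fingers": 0.06},
    {"x": 0,"y": 0,"z": -0.02,"turn": 0,"fingers": 0.07},
    {"x": 0,"y": 0,"z": -0.06,"turn": 0,"fingers": 0.07},
    {"x": 0.03,"y": 0,"z": -0.11,"turn": 0,"fingers": 0.07},
    {"x": 0.08,"y": -0.02,"z": -0.15,"turn": 0,"fingers": 0.07},
    {"x": 0.13,"y": -0.03,"z": -0.17,"turn": 0,"fingers": 0.07},
    {"x": 0.18,"y": -0.04,"z": -0.17,"turn": 0,"fingers": 0.07},
    {"x": 0.22,"y": -0.05,"z": -0.17,"turn": -0.1,"fingers": 0.07},
    {"x": 0.22,"y": -0.05,"z": -0.17,"turn": -0.1,"fingers": 0.07},
  ],
)

```text
time_s: 7.6
tool_pos: [547.5, 108.7, 407.5]
ee_rot: [3.14, -0.001, 1.601]
ft_force: [0.3, 0.0, 0.3]
grip_width: 0.791
grip_force: 0.0
```

Run:
```python
from h import *
import cv2
a=read_camera("scene")["img"];b=read_camera("top")["img"];cv2.imwrite("pics/s2f.png",a);cv2.imwrite("pics/t2f.png",b)
cr=lambda im,x,y,w:cv2.resize(im[y:y+w*3//4,x:x+w],(400,300),interpolation=2)
cv2.imwrite("pics/c2.png",np.vstack([np.hstack([cr(a,120,270,140),cr(b,390,202,100)]),np.hstack([cr(a,260,120,240),cr(b,178,222,100)])]))
```

```text
(no output)
```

View pics/c2.png

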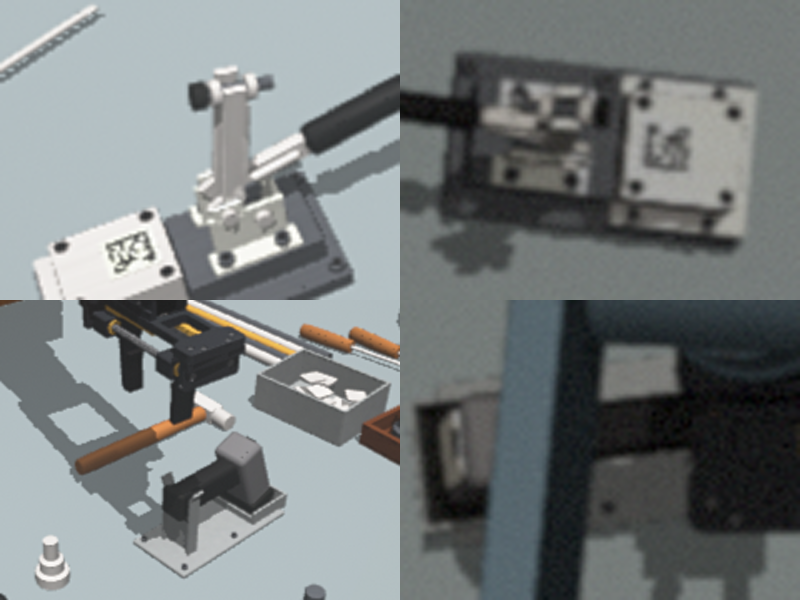

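The clamp is open with its arm upright. The label code shows at top (457,239) and scene (165,358).

Run:
```python
from h import *
import cv2
np.set_printoptions(precision=1,suppress=True)
def box(im,x0,y0,x1,y1):
    g=cv2.cvtColor(cv2.imread(im),6)[y0:y1,x0:x1].astype(float)
    w=np.clip(g.max()*.75-g,0,None);m=w>0;v,u=np.nonzero(m);W=w[m]
    return (x0+(u*W).sum()/W.sum(), y0+(v*W).sum()/W.sum()),(x0+u.min(),x0+u.max(),y0+v.min(),y0+v.max())
p,bp=box("pics/t2f.png",448,229,466,248); q,bq=box("pics/s2f.png",155,350,176,368)
print(p,bp,q,bq)
for P,Q in((p,q),((456.75,239),(165.5,358.2))):
    print(onz("top",*P,45),onz("scene",*Q,45),tri(P,Q))
# die upper-face screw corners in scene & top (z=44)
S=lambda x,y:(120+x*.35,270+y*.35);L=lambda x,y:(390+(x-400)/4,202+y/4)
A=[onz("top",*L(*c),44) for c in((643,101),(732,113),(725,198),(634,186))]
B=[onz("scene",*S(*c),44) for c in((147,216),(60,246),(167,272))]
print(np.array(A),sum(A)/4,np.array(B),(B[1]+B[2])/2)
```

```text
(np.float64(455.87463458511354), np.float64(239.04632336406567)) (np.int64(448), np.int64(461), np.int64(229), np.int64(247)) (np.float64(165.49139759604054), np.float64(357.31286825359416)) (np.int64(157), np.int64(173), np.int64(351), np.int64(365))
[ 566.1 -277.2   45. ] [ 569.6 -278.3   45. ] (array([ 566.5, -277.9,   41.7]), np.float64(0.06586531594038066))
[ 566.3 -279.1   45. ] [ 571.5 -278.9   45. ] (array([ 567.1, -279.2,   40.7]), np.float64(1.831447450185863))
[[ 592.2 -266.    44. ]
 [ 586.8 -315.3   44. ]
 [ 539.5 -311.4   44. ]
 [ 544.9 -261.2   44. ]] [ 565.8 -288.5   44. ] [[ 549.5 -261.2   44. ]
 [ 544.  -311.6   44. ]
 [ 596.2 -265.8   44. ]] [ 570.1 -288.7   44. ]
```

Request:
servo_tool(
  rows=[
    {"x": 0.04,"y": -0.01,"z": 0,"turn": -0.05,"fingers": 0.08},
    {"x": 0.08,"y": -0.022,"z": 0.02,"turn": -0.1,"fingers": 0.08},
    {"x": 0.1,"y": -0.0275,"z": 0.06,"turn": -0.124,"fingers": 0.08},
    {"x": 0.1,"y": -0.0275,"z": 0.1,"turn": -0.124,"fingers": 0.08},
    {"x": 0.1,"y": -0.0275,"z": 0.12,"turn": -0.124,"fingers": 0.08},
    {"x": 0.1,"y": -0.0275,"z": 0.12,"turn": -0.124,"fingers": 0.08},
  ],
)

```text
time_s: 8.55
tool_pos: [518.0, 204.2, 284.4]
ee_rot: [-3.137, 0.0, 1.719]
ft_force: [0.2, -0.3, -0.1]
grip_width: 0.91
grip_force: 0.0
```

Run:
```python
from h import *
import cv2
a=read_camera("scene")["img"];cv2.imwrite("pics/s3.png",cv2.resize(a[130:295,310:470],None,fx=3.5,fy=3.5,interpolation=2))
for P in ((516.9,208.5,78),(516.9,208.5,141)):print(proj("scene",P))
```

```text
(np.float64(382.4561168115774), np.float64(229.6291710032501))
(np.float64(384.19942193518904), np.float64(204.07345731819953))
```

View pics/s3.png

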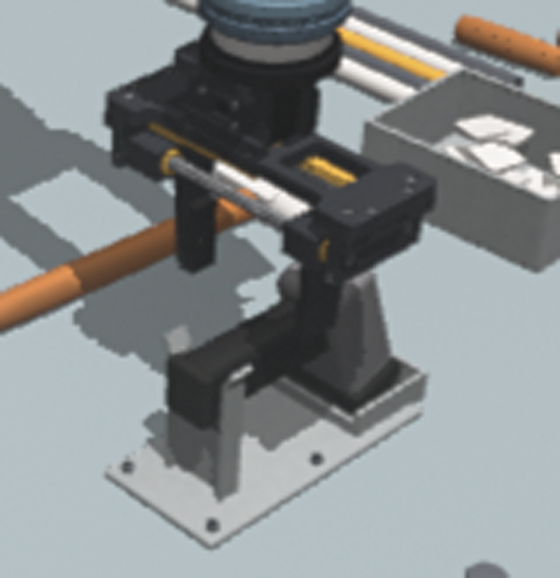

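The fingers straddle the handle, near finger at crop (320,300), clear of the head. Descending and closing.

Request:
servo_tool(
  rows=[
    {"x": 0,"y": 0,"z": 0.02,"turn": 0,"fingers": 0.08},
    {"x": 0,"y": 0,"z": 0.04,"turn": 0,"fingers": 0.07},
    {"x": 0,"y": 0,"z": 0.056,"turn": 0,"fingers": 0.06},
    {"x": 0,"y": 0,"z": 0.0625,"turn": 0,"fingers": 0.05},
    {"x": 0,"y": 0,"z": 0.0625,"turn": 0,"fingers": 0.042},
    {"x": 0,"y": 0,"z": 0.0625,"turn": 0,"fingers": 0.036},
    {"x": 0,"y": 0,"z": 0.0625,"turn": 0,"fingers": 0.031},
    {"x": 0,"y": 0,"z": 0.0625,"turn": 0,"fingers": 0.029},
  ],
)

```text
time_s: 9.65
tool_pos: [518.6, 205.5, 224.3]
ee_rot: [3.14, -0.0, 1.721]
ft_force: [-0.4, 0.5, 2.2]
grip_width: 0.338
grip_force: 30.0
```

Request:
servo_tool(
  rows=[
    {"x": 0,"y": 0,"z": -0.005,"turn": 0,"fingers": 0.025},
    {"x": 0,"y": 0,"z": -0.015,"turn": 0,"fingers": 0.025},
    {"x": 0,"y": 0,"z": -0.03,"turn": 0,"fingers": 0.025},
    {"x": 0,"y": 0,"z": -0.05,"turn": 0,"fingers": 0.025},
    {"x": 0,"y": 0,"z": -0.075,"turn": 0,"fingers": 0.025},
    {"x": 0,"y": 0,"z": -0.1,"turn": 0,"fingers": 0.025},
    {"x": 0,"y": 0,"z": -0.13,"turn": 0,"fingers": 0.025},
    {"x": 0,"y": 0,"z": -0.16,"turn": 0,"fingers": 0.025},
    {"x": 0,"y": 0,"z": -0.18,"turn": 0,"fingers": 0.025},
    {"x": 0,"y": 0,"z": -0.19,"turn": 0,"fingers": 0.025},
    {"x": 0,"y": 0,"z": -0.19,"turn": 0,"fingers": 0.025},
    {"x": 0,"y": 0,"z": -0.19,"turn": 0,"fingers": 0.025},
  ],
)

```text
time_s: 11.15
tool_pos: [517.9, 205.4, 412.6]
ee_rot: [-3.14, 0.0, 1.721]
ft_force: [-1.2, -0.8, -1.9]
grip_width: 0.337
grip_force: 30.0
```

Run:
```python
from h import *
import cv2
a=read_camera("scene")["img"];b=read_camera("top")["img"]
cr=lambda im,x,y,w:cv2.resize(im[y:y+w*3//4,x:x+w],(400,300),interpolation=2)
# mark predicted window centre & handle rear
s=robot.read_state();print(s["tool_pos"],s["ee_rot"],s["ft_force"])
t=s["tool_pos"];y=s["ee_rot"][2];f=lambda x,yy,z:(t[0]+x*np.cos(y)-yy*np.sin(y),t[1]+x*np.sin(y)+yy*np.cos(y),t[2]-147+z)
for n,im in(("scene",a),("top",b)):
    for p in((88.6,0,-62),(-60,15,17),(-60,-15,17),(-60,-15,-17)):
        q=proj(n,f(*p));print(n,p,np.round(q,1));im[int(round(q[1])),int(round(q[0]))]=(0,0,255)
cv2.imwrite("pics/c4.png",np.hstack([cr(a,310,110,160),cr(b,150,190,140)]))
```

```text
[517.9823265  205.3693378  412.49554142] [-3.13958224e+00  4.00510724e-05  1.72078499e+00] [ 0.47580648 -0.24640257 -2.36322182]
scene (88.6, 0, -62) [415.8 162.3]
scene (-60, 15, 17) [358.2 147.4]
scene (-60, -15, 17) [370.1 153.3]
scene (-60, -15, -17) [369.4 170.3]
top (88.6, 0, -62) [178.4 254. ]
top (-60, 15, 17) [252.3 248. ]
top (-60, -15, 17) [250.3 231.5]
top (-60, -15, -17) [252.4 233.8]
```

View pics/c4.png

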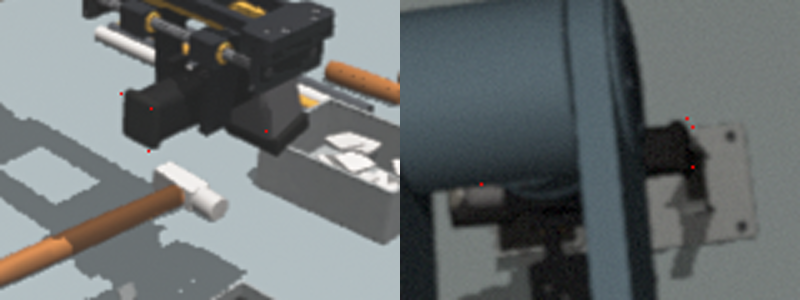

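Scanner held level, about 2.5 mm forward of the nominal grasp point. I'll allow for that and carry it over to the block.

Request:
servo_tool(
  rows=[
    {"x": -0.01,"y": -0.001,"z": 0,"turn": 0.004,"fingers": 0.025},
    {"x": -0.03,"y": -0.003,"z": 0,"turn": 0.013,"fingers": 0.025},
    {"x": -0.06,"y": -0.005,"z": 0,"turn": 0.025,"fingers": 0.025},
    {"x": -0.1,"y": -0.009,"z": 0,"turn": 0.042,"fingers": 0.025},
    {"x": -0.14,"y": -0.012,"z": 0,"turn": 0.059,"fingers": 0.025},
    {"x": -0.18,"y": -0.016,"z": 0,"turn": 0.076,"fingers": 0.025},
    {"x": -0.22,"y": -0.019,"z": 0,"turn": 0.092,"fingers": 0.025},
    {"x": -0.26,"y": -0.023,"z": 0,"turn": 0.109,"fingers": 0.025},
    {"x": -0.3,"y": -0.026,"z": 0,"turn": 0.126,"fingers": 0.025},
    {"x": -0.34,"y": -0.03,"z": 0,"turn": 0.143,"fingers": 0.025},
    {"x": -0.38,"y": -0.033,"z": 0,"turn": 0.16,"fingers": 0.025},
    {"x": -0.42,"y": -0.036,"z": 0,"turn": 0.176,"fingers": 0.025},
    {"x": -0.46,"y": -0.04,"z": 0,"turn": 0.193,"fingers": 0.025},
    {"x": -0.5,"y": -0.043,"z": 0,"turn": 0.21,"fingers": 0.025},
    {"x": -0.54,"y": -0.047,"z": 0,"turn": 0.227,"fingers": 0.025},
    {"x": -0.57,"y": -0.05,"z": 0,"turn": 0.24,"fingers": 0.025},
    {"x": -0.59,"y": -0.051,"z": 0,"turn": 0.248,"fingers": 0.025},
    {"x": -0.6,"y": -0.052,"z": 0,"turn": 0.252,"fingers": 0.025},
    {"x": -0.604,"y": -0.0525,"z": 0,"turn": 0.254,"fingers": 0.025},
    {"x": -0.604,"y": -0.0525,"z": 0,"turn": 0.254,"fingers": 0.025},
  ],
)

```text
time_s: 13.85
tool_pos: [556.4, -399.5, 413.6]
ee_rot: [-3.141, -0.0, 1.467]
ft_force: [-0.7, -0.6, -1.3]
grip_width: 0.339
grip_force: 30.0
```

Now down 74 mm to the scanning distance, then hold.

Request:
servo_tool(
  rows=[
    {"x": 0,"y": 0,"z": 0.006,"turn": 0,"fingers": 0.025},
    {"x": 0,"y": 0,"z": 0.018,"turn": 0,"fingers": 0.025},
    {"x": 0,"y": 0,"z": 0.034,"turn": 0,"fingers": 0.025},
    {"x": 0,"y": 0,"z": 0.05,"turn": 0,"fingers": 0.025},
    {"x": 0,"y": 0,"z": 0.064,"turn": 0,"fingers": 0.025},
    {"x": 0,"y": 0,"z": 0.072,"turn": 0,"fingers": 0.025},
    {"x": 0,"y": 0,"z": 0.0745,"turn": 0,"fingers": 0.025},
    {"x": 0,"y": 0,"z": 0.0745,"turn": 0,"fingers": 0.025},
    {"x": 0,"y": 0,"z": 0.0745,"turn": 0,"fingers": 0.025},
  ],
)

```text
time_s: 14.98
tool_pos: [556.7, -399.8, 339.9]
ee_rot: [3.141, 0.001, 1.467]
ft_force: [0.4, -1.0, -2.2]
grip_width: 0.338
grip_force: 30.0
```

Run:
```python
from h import *
import cv2
a=read_camera("scene")["img"];b=read_camera("top")["img"]
cr=lambda im,x,y,w:cv2.resize(im[y:y+w*3//4,x:x+w],(400,300),interpolation=2)
s=robot.read_state();print(s["tool_pos"],s["ee_rot"])
t=s["tool_pos"];y=s["ee_rot"][2];f=lambda x,yy,z:(t[0]+x*np.cos(y)-yy*np.sin(y),t[1]+x*np.sin(y)+yy*np.cos(y),t[2]-147+z)
for p in((91.1,0,-62),(121.5,0,-147)):
    print(f(*p))
    for n,im in(("scene",a),("top",b)):
        q=proj(n,f(*p));im[int(round(q[1])),int(round(q[0]))]=(0,0,255)
cv2.imwrite("pics/c5.png",np.hstack([cr(a,90,260,160),cr(b,390,190,120)]))
```

```text
[ 556.70566518 -399.74663019  339.7940679 ] [3.14074961e+00 6.79971515e-04 1.46680749e+00]
(np.float64(566.1619839010498), np.float64(-309.1387495356589), np.float64(130.79406789861588))
(np.float64(569.3175501905481), np.float64(-278.9029693837829), np.float64(45.79406789861588))
```

View pics/c5.png

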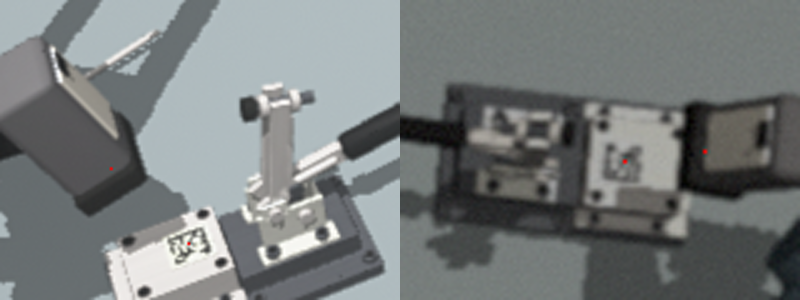

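The aim point (red) falls on the code in both views: scene crop (188,243), top crop (625,161). Holding for 2.5 s.

Request:
servo_tool(
  rows=[
    {"x": 0,"y": 0,"z": 0,"turn": 0,"fingers": 0.025},
    {"x": 0,"y": 0,"z": 0,"turn": 0,"fingers": 0.025},
    {"x": 0,"y": 0,"z": 0,"turn": 0,"fingers": 0.025},
    {"x": 0,"y": 0,"z": 0,"turn": 0,"fingers": 0.025},
    {"x": 0,"y": 0,"z": 0,"turn": 0,"fingers": 0.025},
    {"x": 0,"y": 0,"z": 0,"turn": 0,"fingers": 0.025},
    {"x": 0,"y": 0,"z": 0,"turn": 0,"fingers": 0.025},
    {"x": 0,"y": 0,"z": 0,"turn": 0,"fingers": 0.025},
    {"x": 0,"y": 0,"z": 0,"turn": 0,"fingers": 0.025},
    {"x": 0,"y": 0,"z": 0,"turn": 0,"fingers": 0.025},
    {"x": 0,"y": 0,"z": 0,"turn": 0,"fingers": 0.025},
    {"x": 0,"y": 0,"z": 0,"turn": 0,"fingers": 0.025},
    {"x": 0,"y": 0,"z": 0,"turn": 0,"fingers": 0.025},
    {"x": 0,"y": 0,"z": 0,"turn": 0,"fingers": 0.025},
    {"x": 0,"y": 0,"z": 0,"turn": 0,"fingers": 0.025},
    {"x": 0,"y": 0,"z": 0,"turn": 0,"fingers": 0.025},
    {"x": 0,"y": 0,"z": 0,"turn": 0,"fingers": 0.025},
    {"x": 0,"y": 0,"z": 0,"turn": 0,"fingers": 0.025},
    {"x": 0,"y": 0,"z": 0,"turn": 0,"fingers": 0.025},
    {"x": 0,"y": 0,"z": 0,"turn": 0,"fingers": 0.025},
  ],
)

```text
time_s: 17.68
tool_pos: [556.6, -399.6, 339.1]
ee_rot: [-3.142, -0.0, 1.467]
ft_force: [-0.0, -0.2, -1.8]
grip_width: 0.339
grip_force: 30.0
```

Request:
servo_tool(
  rows=[
    {"x": 0,"y": 0,"z": 0,"turn": 0,"fingers": 0.025},
    {"x": 0,"y": 0,"z": 0,"turn": 0,"fingers": 0.025},
    {"x": 0,"y": 0,"z": 0,"turn": 0,"fingers": 0.025},
    {"x": 0,"y": 0,"z": 0,"turn": 0,"fingers": 0.025},
    {"x": 0,"y": 0,"z": -0.006,"turn": 0,"fingers": 0.025},
    {"x": 0,"y": 0,"z": -0.018,"turn": 0,"fingers": 0.025},
    {"x": 0,"y": 0,"z": -0.034,"turn": 0,"fingers": 0.025},
    {"x": 0,"y": 0,"z": -0.05,"turn": 0,"fingers": 0.025},
    {"x": 0,"y": 0,"z": -0.064,"turn": 0,"fingers": 0.025},
    {"x": 0,"y": 0,"z": -0.072,"turn": 0,"fingers": 0.025},
    {"x": 0,"y": 0,"z": -0.0745,"turn": 0,"fingers": 0.025},
    {"x": 0,"y": 0,"z": -0.0745,"turn": 0,"fingers": 0.025},
    {"x": 0,"y": 0,"z": -0.0745,"turn": 0,"fingers": 0.025},
  ],
)

```text
time_s: 19.3
tool_pos: [556.5, -399.6, 412.8]
ee_rot: [-3.141, -0.001, 1.467]
ft_force: [0.3, 0.0, -1.7]
grip_width: 0.334
grip_force: 30.0
```

Request:
servo_tool(
  rows=[
    {"x": 0.01,"y": -0.002,"z": 0,"turn": -0.004,"fingers": 0.025},
    {"x": 0.03,"y": -0.005,"z": 0,"turn": -0.013,"fingers": 0.025},
    {"x": 0.06,"y": -0.01,"z": 0,"turn": -0.025,"fingers": 0.025},
    {"x": 0.1,"y": -0.017,"z": 0,"turn": -0.042,"fingers": 0.025},
    {"x": 0.14,"y": -0.024,"z": 0,"turn": -0.059,"fingers": 0.025},
    {"x": 0.18,"y": -0.03,"z": 0,"turn": -0.076,"fingers": 0.025},
    {"x": 0.22,"y": -0.037,"z": 0,"turn": -0.093,"fingers": 0.025},
    {"x": 0.26,"y": -0.044,"z": 0,"turn": -0.11,"fingers": 0.025},
    {"x": 0.3,"y": -0.051,"z": 0,"turn": -0.127,"fingers": 0.025},
    {"x": 0.34,"y": -0.057,"z": 0,"turn": -0.144,"fingers": 0.025},
    {"x": 0.38,"y": -0.064,"z": 0,"turn": -0.161,"fingers": 0.025},
    {"x": 0.42,"y": -0.071,"z": 0,"turn": -0.178,"fingers": 0.025},
    {"x": 0.46,"y": -0.078,"z": 0,"turn": -0.195,"fingers": 0.025},
    {"x": 0.5,"y": -0.084,"z": 0,"turn": -0.212,"fingers": 0.025},
    {"x": 0.54,"y": -0.091,"z": 0,"turn": -0.229,"fingers": 0.025},
    {"x": 0.57,"y": -0.096,"z": 0,"turn": -0.242,"fingers": 0.025},
    {"x": 0.588,"y": -0.099,"z": 0,"turn": -0.25,"fingers": 0.025},
    {"x": 0.596,"y": -0.1005,"z": 0,"turn": -0.253,"fingers": 0.025},
    {"x": 0.598,"y": -0.101,"z": 0,"turn": -0.254,"fingers": 0.025},
    {"x": 0.598,"y": -0.101,"z": 0,"turn": -0.254,"fingers": 0.025},
  ],
)

```text
time_s: 21.8
tool_pos: [518.3, 205.0, 413.6]
ee_rot: [-3.141, 0.0, 1.72]
ft_force: [0.9, -0.2, -1.0]
grip_width: 0.335
grip_force: 30.0
```

Request:
servo_tool(
  rows=[
    {"x": 0,"y": 0,"z": 0,"turn": 0,"fingers": 0.025},
    {"x": 0,"y": 0,"z": 0,"turn": 0,"fingers": 0.025},
  ],
)

```text
time_s: 22.05
tool_pos: [518.4, 205.1, 413.6]
ee_rot: [-3.142, 0.0, 1.72]
ft_force: [0.5, 0.0, -1.2]
grip_width: 0.34
grip_force: 30.0
```

Request:
servo_tool(
  rows=[
    {"x": 0,"y": 0,"z": 0.01,"turn": 0,"fingers": 0.025},
    {"x": 0,"y": 0,"z": 0.03,"turn": 0,"fingers": 0.025},
    {"x": 0,"y": 0,"z": 0.055,"turn": 0,"fingers": 0.025},
    {"x": 0,"y": 0,"z": 0.08,"turn": 0,"fingers": 0.025},
    {"x": 0,"y": 0,"z": 0.105,"turn": 0,"fingers": 0.025},
    {"x": 0,"y": 0,"z": 0.125,"turn": 0,"fingers": 0.025},
    {"x": 0,"y": 0,"z": 0.14,"turn": 0,"fingers": 0.025},
    {"x": 0,"y": 0,"z": 0.152,"turn": 0,"fingers": 0.025},
    {"x": 0,"y": 0,"z": 0.162,"turn": 0,"fingers": 0.025},
    {"x": 0,"y": 0,"z": 0.17,"turn": 0,"fingers": 0.025},
    {"x": 0,"y": 0,"z": 0.176,"turn": 0,"fingers": 0.025},
    {"x": 0,"y": 0,"z": 0.18,"turn": 0,"fingers": 0.025},
    {"x": 0,"y": 0,"z": 0.183,"turn": 0,"fingers": 0.025},
    {"x": 0,"y": 0,"z": 0.185,"turn": 0,"fingers": 0.025},
    {"x": 0,"y": 0,"z": 0.186,"turn": 0,"fingers": 0.025},
    {"x": 0,"y": 0,"z": 0.186,"turn": 0,"fingers": 0.025},
  ],
)

```text
time_s: 24.05
tool_pos: [518.2, 205.6, 227.7]
ee_rot: [3.142, -0.0, 1.721]
ft_force: [0.7, 0.1, -2.0]
grip_width: 0.339
grip_force: 30.0
```

Request:
servo_tool(
  rows=[
    {"x": 0,"y": 0,"z": 0.001,"turn": 0,"fingers": 0.025},
    {"x": 0,"y": 0,"z": 0.002,"turn": 0,"fingers": 0.025},
    {"x": 0,"y": 0,"z": 0.003,"turn": 0,"fingers": 0.025},
    {"x": 0,"y": 0,"z": 0.003,"turn": 0,"fingers": 0.025},
  ],
)

```text
time_s: 24.55
tool_pos: [518.2, 205.6, 224.5]
ee_rot: [-3.142, -0.0, 1.721]
ft_force: [-0.3, -0.1, -1.4]
grip_width: 0.338
grip_force: 30.0
```

Request:
servo_tool(
  rows=[
    {"x": 0,"y": 0,"z": 0.0004,"turn": 0,"fingers": 0.025},
    {"x": 0,"y": 0,"z": 0.0008,"turn": 0,"fingers": 0.025},
    {"x": 0,"y": 0,"z": 0.0008,"turn": 0,"fingers": 0.025},
  ],
)

```text
time_s: 24.92
tool_pos: [518.3, 205.6, 224.2]
ee_rot: [3.141, 0.0, 1.721]
ft_force: [-2.3, -1.0, 3.9]
grip_width: 0.342
grip_force: 30.0
```

Seated: the force now reads +3.9 N. Releasing slowly, then retreating.

Request:
servo_tool(
  rows=[
    {"x": 0,"y": 0,"z": 0,"turn": 0,"fingers": 0.032},
    {"x": 0,"y": 0,"z": 0,"turn": 0,"fingers": 0.036},
    {"x": 0,"y": 0,"z": 0,"turn": 0,"fingers": 0.045},
    {"x": 0,"y": 0,"z": 0,"turn": 0,"fingers": 0.06},
    {"x": 0,"y": 0,"z": 0,"turn": 0,"fingers": 0.075},
    {"x": 0,"y": 0,"z": 0,"turn": 0,"fingers": 0.08},
    {"x": 0,"y": 0,"z": -0.01,"turn": 0,"fingers": 0.08},
    {"x": 0,"y": 0,"z": -0.03,"turn": 0,"fingers": 0.08},
    {"x": 0,"y": 0,"z": -0.06,"turn": 0,"fingers": 0.08},
    {"x": 0,"y": 0,"z": -0.1,"turn": 0,"fingers": 0.08},
    {"x": 0,"y": 0,"z": -0.15,"turn": 0,"fingers": 0.08},
    {"x": -0.05,"y": -0.02,"z": -0.19,"turn": 0,"fingers": 0.08},
    {"x": -0.1,"y": -0.06,"z": -0.2,"turn": 0,"fingers": 0.08},
    {"x": -0.15,"y": -0.1,"z": -0.2,"turn": 0,"fingers": 0.08},
    {"x": -0.18,"y": -0.13,"z": -0.2,"turn": 0,"fingers": 0.08},
    {"x": -0.2,"y": -0.15,"z": -0.2,"turn": 0,"fingers": 0.08},
    {"x": -0.2,"y": -0.15,"z": -0.2,"turn": 0,"fingers": 0.08},
    {"x": -0.2,"y": -0.15,"z": -0.2,"turn": 0,"fingers": 0.08},
  ],
)

```text
time_s: 27.18
tool_pos: [400.1, -14.2, 424.4]
ee_rot: [3.14, 0.0, 1.721]
ft_force: [-0.2, 0.4, -0.4]
grip_width: 0.907
grip_force: 0.0
```

Run:
```python
from h import *
import cv2
a=read_camera("scene")["img"];b=read_camera("top")["img"]
cr=lambda im,x,y,w:cv2.resize(im[y:y+w*3//4,x:x+w],(400,300),interpolation=2)
s0=cv2.imread("pics/scene0.png");t0=cv2.imread("pics/top0.png")
cv2.imwrite("pics/c6.png",np.vstack([np.hstack([cr(a,332,192,110),cr(b,178,222,100)]),np.hstack([cr(a,120,270,140),cr(b,390,202,100)])]))
```

```text
(no output)
```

View pics/c6.png

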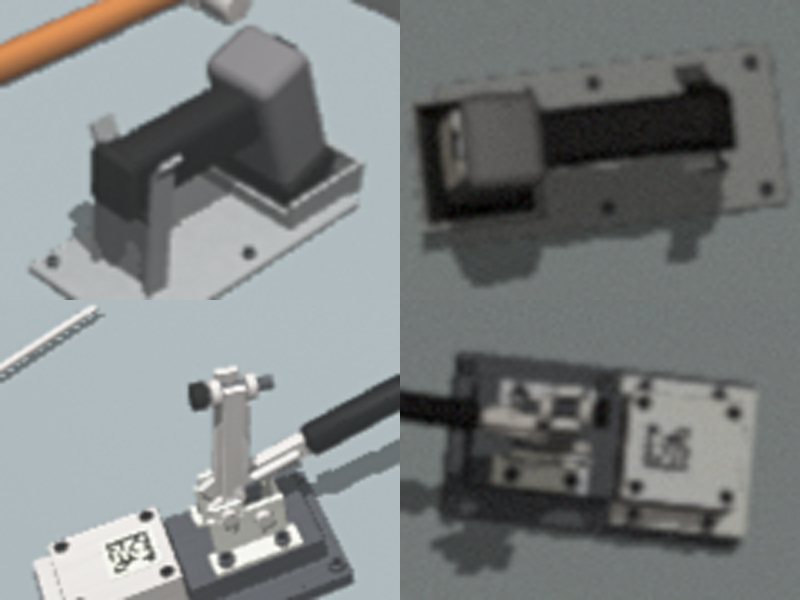

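The scanner is back in the rest as in the first picture, the clamp is open with the label bare, and the die is still in its nest. Handing in.

```bash
python3 -c "
from workcell import robot
print(robot.close_job())"
```

```text
the job is handed in; nothing more can be done
None
```

The job is handed in at about 27 s: the clamp is open, I held the scanner on the die's label from about 9 cm for over 2 s, and it is back in its rest with the die in its nest; no verdict came back.

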